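# Set out the bedside kit on the crate table

## Robot

A 6-joint arm with a two-finger parallel gripper is mounted at the origin on the work surface. World frame = base frame: x ahead of the robot, y to its left, z up, the work surface at z = 0. Lengths are in mm, angles in rad, forces in N, time in s.
With the tool pointing down it reaches from about 300 to 775 mm from the base axis. Payload 14.6 kg.
Tool frame: the origin (TCP) lies on the centre line of the jaws, within the pads' length; the fingertips stand 19 mm ahead of it and the grasp point (between the pads) is the TCP (bot.tip_reach is the distance from the TCP to the fingertips, in mm); y points along the fingers, x is the direction in which the jaws open and shut, and the axes are right-handed (so a half turn about y gives the same grasp; the last joint's range is limited). The gripper opens to 85 mm and grips with 20 to 120 N. Pads are 22 mm wide; open, the fingers measure 114 mm over their backs; the gripper's body (76 mm by 85 mm) begins 54 mm behind the grasp point. The pads swing forward as they close: fully open they stand 13 mm farther back than shut.
Start: joints at [1.072, 0.3, 1.521, -0, 1.321, -0.067], TCP at [230.175, 499.509, 250.281] pointing down, gripper open.
Joint ranges: [-3.03, 3.03], [-0.79, 2.21], [0.23, 2.52], [-1.04, 4.18], [0, 3.07], [-2.55, 2.55]. Speed limits (rad/s): [2.22, 2.22, 2.57, 3.14, 3.14, 3.14].

## Interface

Orientations are given as a unit quaternion [w, x, y, z].
In Python, from rig import bot gives the robot as it stands. Calls block until the motion is done:
- bot.move_to(position, orientation): joint-space move of the TCP to a pose.
- bot.servo_line(position, attitude=None, speed=150, until_force=None): straight line of the TCP; attitude=None keeps the orientation; speed is the mean speed in mm/s. With until_force (N) it stops when the force on the tool has changed by that much, and returns True; else False.
- bot.move_joints(angles): joint-space move.
- bot.move_gripper(opening, grip_force=None): finger opening in mm; grip_force is the grip in N (None keeps the last); returns when the fingers have stopped.
- bot.dwell(seconds).
- bot.ik(position, orientation): joint angles nearest the present ones, or None.
- bot.read_state(): the state.
- bot.read_camera(name): name is "scene" or "top" or "wrist"; returns a dict with "image" (400x640x3 uint8, blue, green, red), "depth" (400x640 float32, mm along the optical axis (not along the pixel's ray), 0 where there is no reading), "fovy" (degrees; the focal length in pixels is half the picture's height over the tangent of half this angle, whatever the lens; pixels are square), "cx", "cy" (the principal point, pixels), "eye" and "attitude" of the camera in the world; the wrist camera has in their place "mount" (4x4, takes a point from camera to tool coordinates, whose origin is the TCP and whose axes are the tool frame's). Camera axes: x right, y down, z forward; pixel columns grow to the right and rows downward; lengths in mm; the calibration is good to about 2 mm. A picture is of the moment at which its call begins: read the wrist's pose just before it.
A pose or a line that the arm cannot do raises bot.MotionError and nothing moves.
- bot.finish_job(): hands the job in, once; it reports no verdict.
The state is a dict: "clock": time; "joint_positions": joint angles; "qvel": joint speeds; "effort": joint torques, N m; "ee_pos": TCP position; "tool_rot": TCP orientation; "ft_force": force on the tool from outside, world axes, zero at the start; "moment": the same for the moment, N m; "grip_width": finger opening in mm.
Only numpy, scipy, OpenCV 4.12 (cv2) and the standard library are available. Lean on these libraries where they do the work, as an engineer would, in place of code of your own. Each camera call takes 0.05 s, during which the arm holds its last target. There are 200 camera calls.

## Task

Set out the bedside kit: first stand the teal folded cup in the middle of the cork coaster, then lay the pink compact centred on top of the cup. Lay the green whistle flat on the grey board with its round chamber halfway between bottle and coaster, and the tweezers on the table straight behind the bottle (far side from the robot, square to the board), 10 cm centre to centre, parallel to the board's long edge. Leave the bottle, the red whistle and the soap box where they are.

Things in the scene. Friction and masses are not known exactly. Their poses are not given: they have to be found in the camera images.
- board: Flat dark-grey plastic board fixed to the table, 100 mm (its x) by 340 mm (its y, roughly the robot's left) and 6 mm thick. Origin: centre of its underside, on the table (z 0). x points away from the robot, turned by up to about 13 degrees. The bottle and the coaster stand on it, 120 mm either side of its origin along its y; which is at which end varies.
- coaster: Round cork coaster fixed on one end of the board, 90 mm across, 4 mm thick (its top is 10 mm above the table). Origin: centre of its underside, on the board's top.
- bottle: Empty amber glass bottle with a closed black cap, loose and light (about 90 g), standing on the other end of the board: 42 mm across, 92 mm tall. Origin: centre of its underside; its x and y axes start parallel to the board's. To be left where it is, upright (not shifted by more than 12 mm).
- cup: Collapsible silicone cup, hard, folded flat into teal rings with a flat paler teal lid on top: a disc 64 mm across at its upper half (54 mm at the foot), 30 mm tall in all, about 110 g. Starts loose and upright on the table. Origin: centre of its underside, z up.
- compact: Closed round mirror compact of pink plastic with a steel seam and a small brass hinge and catch (these may be gripped over): 58 mm across, 18 mm thick, about 50 g, lying flat on the table. Origin: centre of its underside, z up.
- whistle: Green plastic whistle lying on its side, 18 mm thick: a round chamber 26 mm across with a straight mouthpiece 11 mm wide that reaches 34 mm from the chamber's centre along its x, flush with the chamber's +y side (y from 1 to 12 mm). Origin: under the chamber's centre, at the underside, z up. Grip across the chamber, along its y (26 mm). About 20 g.
- tweezers: Steel tweezers, rigid, lying flat on the table: 96 mm long along their x (tips at +x), 15 mm wide over both arms in the middle third, narrowing to about 6 mm at both ends, 9 mm thick. Origin: at mid-length, under the centre, z up. Grip in the middle, along y (15 mm). About 25 g.
- red_whistle: Red whistle of the same shape as the green one, lying on the table beyond the board. Not wanted: leave it alone (not shifted by more than 15 mm).
- soap_box: Closed soap box, white with a blue lid, 67 x 102 x 34 mm, on the table beyond the board. Leave it alone (not shifted by more than 15 mm). Origin: centre of its underside.
Mind the look-alikes: they are no part of the job. There is more than one size of the tweezers; the one meant has the size given above. Of the things that look like the compact, take the one that is nearest to the robot's base at the start.

How it is judged:
By the outcome, as a careful person would: the job done as asked, in the order asked, and still so for the second after the job is handed in, with the robot touching nothing.
It also fails if it takes over 112 s, if anything falls off the work surface, if the arm or the gripper's body presses on something with over 40 N, if the wrist force passes 120 N, or if a joint passes its speed limit or range.

## Working session

There is one attempt and no reset: what is moved stays moved. The work goes in short steps, each a Python script; the robot and the scene stay as the last script left them, time stands still between calls to the robot, and variables do not carry over. Pictures are saved under pics/ and viewed, about 12 in all and at most 16, crops included, and the job is handed in when it is done.

```bash
ls; mkdir -p pics
python3 - <<'E'
from rig import bot
import cv2,numpy as np
for n in("top","scene"):
    c=bot.read_camera(n); cv2.imwrite(f"pics/{n}0.png",c["image"])
    np.savez(f"{n}0.npz",**c)
    print(n,{k:v for k,v in c.items() if k not in("image","depth")})
print(bot.read_state())
E
```

```text
pics
top {'fovy': 57.41754663206598, 'cx': 320.40929044876987, 'cy': 202.05312639192576, 'eye': array([ 446.5244076 ,   29.04889991, 1170.23521888]), 'attitude': array([ 0.04867346, -0.70063472,  0.71004174, -0.05081939])}
scene {'fovy': 54.345248098850526, 'cx': 319.3581378616001, 'cy': 204.5560984043912, 'eye': array([1084.48636921, -142.17086442,  884.91782988]), 'attitude': array([-0.23032177,  0.77970302,  0.5586748 , -0.16400473])}
{'clock': 0.1, 'joint_positions': array([ 1.07241848e+00,  3.00416147e-01,  1.52152905e+00,  3.10300276e-05,
        1.32067307e+00, -6.65822123e-02]), 'qvel': array([ 7.78450180e-05, -6.41012165e-04, -2.82742945e-03, -2.48561047e-04,
        1.72011726e-03,  1.37730351e-03]), 'effort': array([ 1.03291415e-03, -5.44377029e+01, -3.62375200e+01, -6.14213491e-05,
        2.99689709e-03,  6.18322383e-05]), 'ee_pos': array([230.07437866, 499.35993375, 249.77345235]), 'tool_rot': array([-0.5953404 ,  0.59567132,  0.38095481, -0.38160047]), 'ft_force': array([-0.66957054, -0.35602119,  0.40722174]), 'moment': array([-0.00812158, -0.05774228,  0.01314716]), 'grip_width': 85.49725099594583}
```

View pics/top0.png

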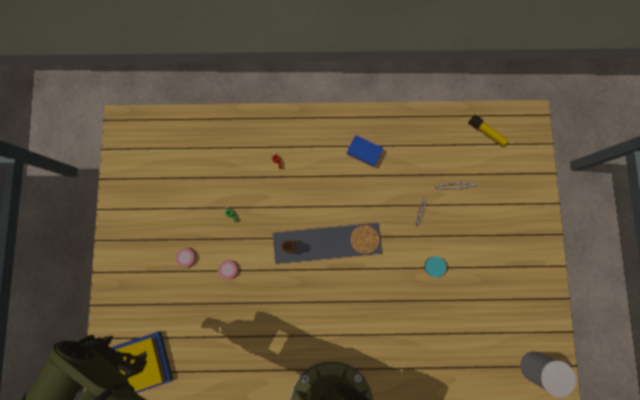

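View pics/scene0.png

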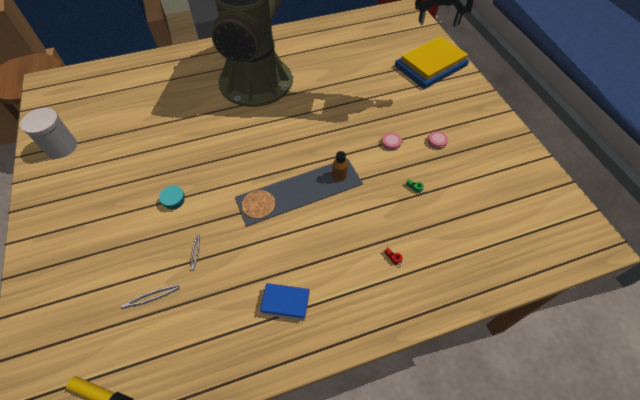

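Top view: board spans (273..382, 225..262), bottle at (290,246), coaster (365,240), cup (436,267), compacts (186,257) and (229,269), tweezers (421,211) and (456,186), green whistle (231,214), red whistle (277,160), soap box (365,151). The scene view agrees.

```bash
cat > h.py <<'E'
from rig import bot
import cv2, numpy as np
from scipy.spatial.transform import Rotation as R
def rot(q): return R.from_quat(np.roll(q,-1)).as_matrix()
def quat(yaw):
    "tool down, jaw (x) axis at world yaw; tool y along fingers (down)"
    x=np.array([np.cos(yaw),np.sin(yaw),0]); y=np.array([0,0,-1.]); z=np.cross(x,y)
    return np.roll(R.from_matrix(np.c_[x,y,z]).as_quat(),1)
class Cam:
    def __init__(s,name):
        st=bot.read_state() if name=="wrist" else None
        c=bot.read_camera(name); s.img=c["image"]; s.depth=c["depth"]
        s.f=200/np.tan(np.radians(c["fovy"]/2)); s.c=np.array([c["cx"],c["cy"]])
        if st:
            T=np.eye(4);T[:3,:3]=rot(st["tool_rot"]);T[:3,3]=st["ee_pos"]; M=T@c["mount"]
            s.R,s.e=M[:3,:3],M[:3,3]
        else: s.R,s.e=rot(c["attitude"]),np.array(c["eye"])
    def ray(s,p,z):
        p=np.atleast_2d(p).astype(float); d=np.c_[(p-s.c)/s.f,np.ones(len(p))]@s.R.T
        return s.e+d*((z-s.e[2])/d[:,2])[:,None]
    def pix(s,P):
        q=(np.atleast_2d(P)-s.e)@s.R; return q[:,:2]/q[:,2:]*s.f+s.c
    def mask(s,lo,hi):
        return cv2.inRange(cv2.cvtColor(s.img,cv2.COLOR_BGR2HSV),np.array(lo),np.array(hi))
def blobs(m,amin=20):
    cs,_=cv2.findContours(m,cv2.RETR_EXTERNAL,cv2.CHAIN_APPROX_NONE)
    return sorted([c[:,0,:] for c in cs if cv2.contourArea(c)>=amin],key=lambda c:-cv2.contourArea(c.reshape(-1,1,2)))
HSV=dict(teal=((85,100,60),(98,255,255)),pink=((160,40,90),(178,255,255)),green=((55,120,40),(80,255,255)),
 red=((0,200,60),(4,255,255)),cork=((8,120,120),(14,255,255)),grey=((90,10,30),(140,90,110)))
E
python3 - <<'E'
from h import *
for n in("top","scene"):
    c=Cam(n)
    for k,z in dict(teal=26,pink=12,green=14,red=14,cork=10,grey=6).items():
        for b in blobs(c.mask(*HSV[k]))[:4]:
            (u,v),(w,h),a=cv2.minAreaRect(b); P=c.ray([(u,v)],z)[0]
            print(n,k,len(b),np.round([u,v,w,h]),P.round())
    if n=="top":
        for u,v in((421,211),(456,186),(290,246),(365,240)): print(u,v,c.ray([(u,v)],8)[0].round(), c.depth[v,u])
        hsv=cv2.cvtColor(c.img,cv2.COLOR_BGR2HSV); print([hsv[v,u] for u,v in((325,245),(365,240),(278,236),(229,269),(436,267),(421,211))])
    else: cv2.imwrite("pics/s_crop.png",cv2.resize(c.img[130:320,100:460],None,fx=2.2,fy=2.2,interpolation=cv2.INTER_CUBIC))
E
```

```text
top teal 53 [435. 266.  19.  18.] [ 404. -328.   26.]
top pink 46 [186. 257.  16.  16.] [442. 450.  12.]
top pink 47 [228. 269.  16.  16.] [404. 316.  12.]
top green 28 [231. 215.  13.   5.] [573. 309.  14.]
top grey 215 [315. 244.  28.  81.] [478.  42.   6.]
top grey 92 [  5. 214.  10.  24.] [ 585. 1035.    6.]
top grey 84 [ 10. 166.  12.  19.] [ 745. 1035.    6.]
top grey 99 [  3. 262.  36.   6.] [ 435. 1024.    6.]
421 211 [ 578. -298.    8.] 1178.3162
456 186 [ 658. -415.    8.] 1189.4922
290 246 [472. 122.   8.] 1064.2002
365 240 [ 488. -115.    8.] 1157.9082
[array([114,  18,  70], dtype=uint8), array([ 16, 148, 136], dtype=uint8), array([113,  15,  70], dtype=uint8), array([  0,  32, 145], dtype=uint8), array([ 90, 143, 125], dtype=uint8), array([ 18, 112, 116], dtype=uint8)]
scene teal 65 [171. 196.  19.  24.] [ 406. -327.   26.]
scene pink 46 [391. 140.  17.  14.] [403. 318.  12.]
scene pink 46 [438. 138.  18.  14.] [442. 453.  12.]
scene green 38 [414. 186.  16.   9.] [578. 306.  14.]
scene red 49 [393. 254.  17.  10.] [749. 166.  14.]
scene cork 134 [258. 204.  27.  32.] [ 494. -113.   10.]
scene cork 106 [10. 79. 12. 38.] [-261. -784.   10.]
scene cork 37 [ 1. 74.  4. 18.] [-298. -814.   10.]
scene cork 40 [36. 64.  5. 15.] [-317. -706.   10.]
scene grey 329 [299. 191.  29. 123.] [486.   2.   6.]
scene grey 354 [566.  73. 206.   3.] [ 309. 1019.    6.]
scene grey 82 [204.  29.  13.  16.] [-344. -116.    6.]
scene grey 78 [537.  84.  15.  10.] [324. 890.   6.]
```

Run:
```python
from h import *
print(np.round(bot.read_camera("wrist")["mount"],2))
def shot(n,x,y,z,yaw=0):
    bot.move_to([x,y,z],quat(yaw)); bot.dwell(0.2)
    c=Cam("wrist"); cv2.imwrite(f"pics/{n}.png",c.img); 
    import pickle; pickle.dump(c,open(n+".pkl","wb"))
    print(n,c.e.round(),c.pix([[x,y,0]]).round(), round(c.f), bot.read_state()["clock"],bot.read_state()["joint_positions"].round(2))
    return c
a=shot("w_board",470,0,330,np.pi/2)
b=shot("w_tw",540,-300,250,np.pi/2)
c=shot("w_cup",400,-320,250,np.pi/2)
cv2.imwrite("pics/m1.png",np.vstack([cv2.resize(a.img,(800,500))[:, :], np.hstack([cv2.resize(b.img,(400,250)),cv2.resize(c.img,(400,250))])])[:750])
m=np.vstack([np.hstack([a.img,b.img]),np.hstack([c.img,0*c.img])]); cv2.imwrite("pics/m1.png",cv2.resize(m,(800,500)))
```

```text
[[   1.     -0.     -0.     -1.1 ]
 [   0.     -0.28    0.96 -124.45]
 [  -0.     -0.96   -0.28   70.61]
 [   0.      0.      0.      1.  ]]
w_board [399.  -1. 454.] [[315. 152.]] 356 2.5167 [-0.08  0.07  1.61  0.    1.46 -1.65]
w_tw [ 469. -300.  375.] [[315. 163.]] 356 3.975 [-0.57  0.45  1.31  0.    1.38 -2.14]
w_cup [ 330. -321.  374.] [[315. 163.]] 356 4.85 [-0.75  0.22  1.63  0.    1.3  -2.32]
```

View pics/m1.png

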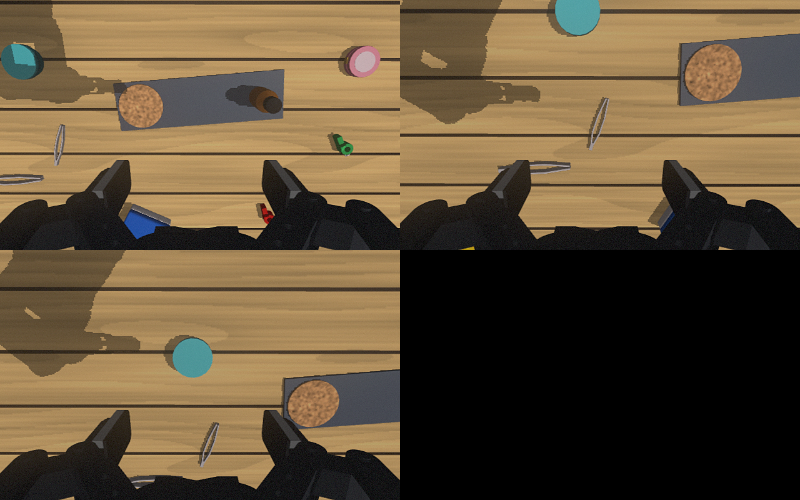

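Board view (half scale): coaster (141,105), bottle base ~(262,97), board corners (115,82),(284,69),(283,118),(121,130); tweezers (59,145); cup fully clear in third view. Now compute positions.

```bash
cat > m.py <<'E'
from h import *
import pickle
def circ(c,rng,z,near=None,amin=300):
    """circle fit of blob cast to plane z (convex hull, centroid-based LSQ)"""
    out=[]
    for b in blobs(c.mask(*rng),amin):
        h=cv2.convexHull(b.reshape(-1,1,2)); m=np.zeros(c.img.shape[:2],np.uint8); cv2.drawContours(m,[h],-1,255,-1)
        P=c.ray(np.argwhere(m)[:,::-1],z)[:,:2]; 
        H=c.ray(h[:,0],z)[:,:2]; ctr=P.mean(0); out.append((ctr.round(1),np.linalg.norm(H-ctr,axis=1).mean().round(1),np.linalg.norm(H-ctr,axis=1).std().round(1)))
    return out
E
python3 - <<'E'
from m import *
L=lambda n:pickle.load(open(n+".pkl","rb"))
a,b,c=L("w_board"),L("w_tw"),L("w_cup")
cork=((5,100,60),(20,255,255))
for n,k in(("board",a),("tw",b),("cup",c)):
    hsv=cv2.cvtColor(k.img,cv2.COLOR_BGR2HSV)
    print(n,"cup",circ(k,((85,80,60),(100,255,255)),30)[:2])
    print(n,"coaster",[o for o in circ(k,((8,110,90),(14,255,255)),10,amin=800)][:3])
    m=cv2.inRange(hsv,np.array((100,5,25)),np.array((140,75,140)))
    for B in blobs(m,1500)[:3]:
        P=k.ray(B,6)[:,:2].astype(np.float32); print(n,"grey",cv2.minAreaRect(P))
h=cv2.cvtColor(a.img,cv2.COLOR_BGR2HSV); print([h[v,u] for u,v in((225,170),(320,160),(205,138),(150,150),(420,165),(350,135))])
# board long edge in a: gradient points along columns
g=cv2.inRange(h,np.array((95,0,20)),np.array((150,90,150)))
for k in(a,):
    for side in(0,1):
        pts=[]
        for u in range(215,440,3):
            col=np.where(g[100:215,u])[0]
            if len(col): pts.append((u,100+(col[0] if side==0 else col[-1])))
        P=k.ray(np.array(pts),6)[:,:2]
        for _ in range(4):
            p=np.polyfit(P[:,1],P[:,0],1); r=P[:,0]-np.polyval(p,P[:,1]); P=P[abs(r)<max(1,1.5*r.std())]
        print("edge",side,p,len(P),r.std())
E
```

```text
board cup [(array([ 403.5, -326.7]), np.float64(32.1), np.float64(1.1))]
board coaster [(array([ 490.9, -114.2]), np.float64(44.6), np.float64(0.7))]
board grey ((481.6714782714844, 5.4946746826171875), (99.0969467163086, 338.306396484375), 4.626869201660156)
tw cup [(array([ 410.8, -327.3]), np.float64(29.7), np.float64(3.2))]
tw coaster [(array([ 490.8, -114.2]), np.float64(44.5), np.float64(0.8))]
tw grey ((487.8486328125, -65.04964447021484), (99.29900360107422, 197.14781188964844), 4.75378942489624)
cup cup [(array([ 403.6, -327.5]), np.float64(31.6), np.float64(0.5))]
cup coaster [(array([ 491. , -114.3]), np.float64(44.6), np.float64(0.7))]
cup grey ((486.43231201171875, -58.445098876953125), (100.30525207519531, 211.77752685546875), 4.771086692810059)
[array([ 15, 134, 158], dtype=uint8), array([108,  27,  96], dtype=uint8), array([120,  20,  90], dtype=uint8), array([ 17, 109, 129], dtype=uint8), array([ 14, 138,  70], dtype=uint8), array([116,  19,  94], dtype=uint8)]
edge 0 [-8.24780341e-02  4.33136714e+02] 75 0.3433794762469941
edge 1 [-8.12156719e-02  5.31007775e+02] 74 0.4320806186002696
```

```bash
cat >> h.py <<'E'
TH=0.0818; BO=np.array([481.4,5.4]); BX=np.array([np.cos(TH),np.sin(TH)]); BY=np.array([-np.sin(TH),np.cos(TH)])
COA=BO-120*BY; BOT=BO+120*BY
def best(p,yaw):
    "of yaw and yaw+pi, the one with smaller last-joint angle"
    c=[(abs(j[5]),y) for y in(yaw,yaw+np.pi,yaw-np.pi) for j in[bot.ik(p,quat(y))] if j is not None]
    return min(c)[1]
def pick(xy,z,yaw,opening,force,up=180):
    bot.move_gripper(opening)
    bot.move_to([*xy,up],quat(yaw)); bot.servo_line([*xy,z+40],speed=200); bot.servo_line([*xy,z],speed=60)
    bot.move_gripper(0,force); w=bot.read_state()["grip_width"]
    bot.servo_line([*xy,up],speed=200); print("grip",w,bot.read_state()["grip_width"],bot.read_state()["clock"]); return w
def place(xy,z,yaw,opening,up=180,f=4,over=3):
    bot.move_to([*xy,up],quat(yaw)); bot.servo_line([*xy,z+25],speed=200); bot.dwell(.15)
    hit=bot.servo_line([*xy,z-over],speed=30,until_force=f); s=bot.read_state()
    print("hit",hit,s["ee_pos"].round(1),s["ft_force"].round(1))
    bot.move_gripper(opening); bot.servo_line([*xy,z+60],speed=120); bot.servo_line([*xy,up],speed=250); print(bot.read_state()["clock"])
E
python3 - <<'E'
from h import *
print(bot.tip_reach,COA,BOT)
p=np.array([403.6,-327.3]); y=best([*p,180],np.pi/2); y2=best([*COA,180],y); print(y,y2)
w=pick(p,24,y,85,50)
c=Cam("wrist"); cv2.imwrite("pics/cupgrip.png",c.img)
E
```

```text
19.0 [ 491.20505679 -114.19874941] [471.59494321 124.99874941]
-1.5707963267948966 -1.5707963267948966
grip 62.52437009779625 62.37366755442584 10.55
```

View pics/cupgrip.png

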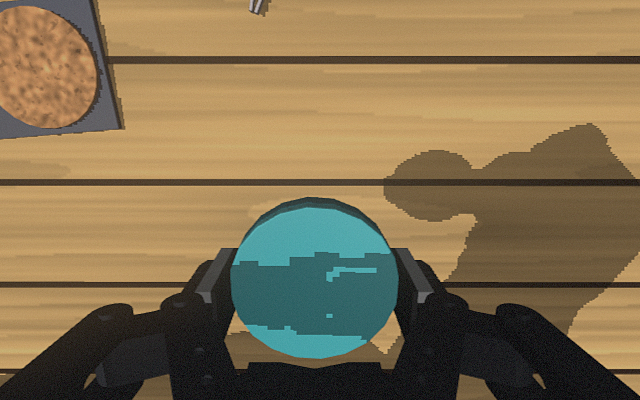

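Cup is held centred at (315,282). Place it, then look from the retreat pose, then go look at the compact.

Run:
```python
from m import *
place(COA,34,-np.pi/2,85)
bot.move_to([*(COA-[60,0]),250],quat(-np.pi/2)); bot.dwell(.2)
c=Cam("wrist"); cv2.imwrite("pics/c1.png",c.img); print(c.pix([[*COA,40]]))
print("cup",circ(c,((85,80,60),(100,255,255)),40)); print("coaster",circ(c,((8,110,90),(14,255,255)),10,amin=800)[:2])
p=np.array([345,317]); 
bot.move_to([*p,250],quat(best([*p,250],np.pi/2))); bot.dwell(.2)
d=Cam("wrist"); print(d.e, d.pix([[404,317,18]]));cv2.imwrite("pics/c2.png",cv2.resize(np.vstack([c.img,d.img]),(480,600)))
import pickle; pickle.dump(d,open("w_comp.pkl","wb"))
```

```text
hit True [ 491.1 -114.2   34.8] [-1.7  0.2  7.9]
14.6833
[[312.77056967 105.51242146]]
cup [(array([ 492.5, -115.7]), np.float64(31.4), np.float64(0.5))]
coaster [(array([ 493.3, -111.3]), np.float64(44.0), np.float64(2.0))]
[274.19305423 315.7674331  374.45427904] [[315.7249956  221.12885057]]
```

View pics/c2.png

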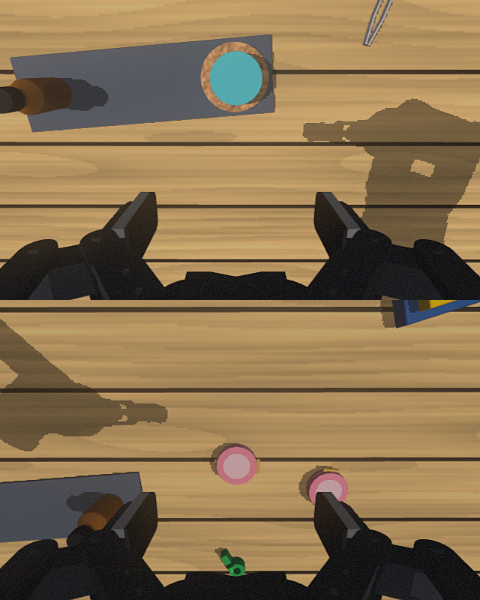

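Cup stands on the coaster (237,78); compact (237,465) in the second view. Check cup/coaster offset within one view and locate the compact.

Run:
```python
from m import *
d=pickle.load(open("w_comp.pkl","rb")); 
h=cv2.cvtColor(d.img,cv2.COLOR_BGR2HSV); print(h[220,316],h[220,338])
print("pink",circ(d,((165,35,70),(180,255,255)),16,amin=300))
st=bot.read_state()
p=[*(COA-[60,0]),250]; bot.move_to(p,quat(-np.pi/2)); bot.dwell(.2); c=Cam("wrist"); pickle.dump(c,open("w_c3.pkl","wb"))
h=cv2.cvtColor(c.img,cv2.COLOR_BGR2HSV)
g=cv2.inRange(h,np.array((100,5,25)),np.array((140,75,140)))[:200]
for B in blobs(g,1500)[:2]: print("grey",cv2.minAreaRect(c.ray(B,6)[:,:2].astype(np.float32)))
roi=np.zeros_like(h[...,0]); q=c.pix([[*COA,10]])[0].astype(int); cv2.circle(roi,tuple(q),50,255,-1)
print([tuple(h[q[1],u]) for u in range(q[0]-60,q[0]+62,6)])
# coaster outline: scan radially outward in world for last non-grey pixel (board side) at z=10
pts=[]
for t in np.arange(0,2*np.pi,.06):
    for r in np.arange(36,52,.25):
        P=COA+r*np.array([np.cos(t),np.sin(t)]); u,v=np.round(c.pix([[*P,10]])[0]).astype(int)
        if h[v,u,1]<75 and h[v,u,0]>90:
            pts.append(P); break
pts=np.array(pts); r=np.linalg.norm(pts-COA,axis=1); pts=pts[r>40]
A=np.c_[2*pts,np.ones(len(pts))]; s=np.linalg.lstsq(A,(pts**2).sum(1),rcond=None)[0]; print("coaster fit",s[:2],np.sqrt(s[2]+s[:2]@s[:2]),len(pts))
print("cup",circ(c,((85,80,60),(100,255,255)),40))
```

```text
[179  47 188] [176 102 193]
pink [(array([403. , 316.6]), np.float64(29.1), np.float64(0.8)), (array([439.9, 449.6]), np.float64(29.2), np.float64(1.7))]
grey ((482.0238342285156, 5.5968475341796875), (98.95884704589844, 339.09600830078125), 4.715634822845459)
[(np.uint8(113), np.uint8(25), np.uint8(91)), (np.uint8(115), np.uint8(30), np.uint8(94)), (np.uint8(110), np.uint8(31), np.uint8(98)), (np.uint8(15), np.uint8(127), np.uint8(198)), (np.uint8(14), np.uint8(122), np.uint8(173)), (np.uint8(91), np.uint8(137), np.uint8(169)), (np.uint8(91), np.uint8(127), np.uint8(175)), (np.uint8(92), np.uint8(128), np.uint8(175)), (np.uint8(92), np.uint8(130), np.uint8(176)), (np.uint8(91), np.uint8(133), np.uint8(173)), (np.uint8(91), np.uint8(129), np.uint8(172)), (np.uint8(92), np.uint8(134), np.uint8(173)), (np.uint8(92), np.uint8(130), np.uint8(175)), (np.uint8(92), np.uint8(133), np.uint8(173)), (np.uint8(92), np.uint8(130), np.uint8(173)), (np.uint8(91), np.uint8(125), np.uint8(173)), (np.uint8(92), np.uint8(132), np.uint8(183)), (np.uint8(13), np.uint8(113), np.uint8(126)), (np.uint8(15), np.uint8(7), np.uint8(73)), (np.uint8(19), np.uint8(101), np.uint8(106)), (np.uint8(19), np.uint8(110), np.uint8(176))]
coaster fit [ 491.76863619 -114.45430231] 45.57445804217949 105
cup [(array([ 492.4, -115.7]), np.float64(31.4), np.float64(0.5))]
```

Run:
```python
from m import *
p=np.array([403.2,316.6]); y=best([*p,180],np.pi/2); print(y)
pick(p,21,y,80,40)
T=np.array([492.0,-115.0]); y2=best([*T,180],y); print(y2)
place(T,61,y2,76)
bot.move_to([*(COA-[60,0]),250],quat(-np.pi/2)); bot.dwell(.2); c=Cam("wrist")
print("compact",circ(c,((165,35,70),(180,255,255)),56),"cup",circ(c,((85,80,60),(100,255,255)),40))
# look at whistle
p=np.array([520,312]); bot.move_to([*p,200],quat(best([*p,200],-np.pi/2))); bot.dwell(.2)
d=Cam("wrist"); pickle.dump(d,open("w_wh.pkl","wb")); print(d.pix([[575,307,18]]))
p=np.array([520,-298]); bot.move_to([*p,200],quat(best([*p,200],-np.pi/2))); bot.dwell(.2)
e=Cam("wrist"); pickle.dump(e,open("w_tw2.pkl","wb")); print(e.pix([[578,-298,9]]),bot.read_state()["clock"])
cv2.imwrite("pics/m3.png",cv2.resize(np.vstack([np.hstack([c.img,d.img]),np.hstack([e.img,0*e.img])]),(800,500)))
```

```text
1.5707963267948966
grip 56.10401349548372 56.373611512735344 24.5833
-1.5707963267948966
hit True [ 491.8 -115.    61.8] [-2.2 -0.4  6.8]
29.4
compact [(array([ 491.2, -116.4]), np.float64(28.7), np.float64(0.5))] cup []
[[310.58611388 235.62300565]]
[[312.88287578 109.36944291]] 34.7917
```

View pics/m3.png

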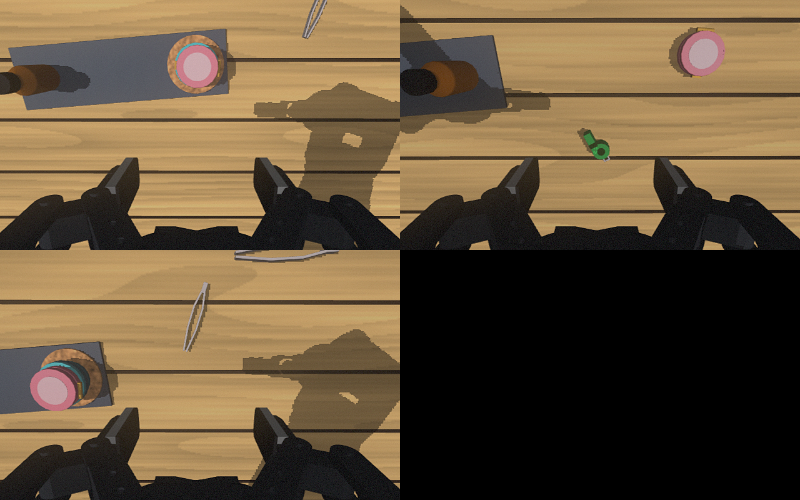

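Compact sits on the cup (197,67). Whistle at ~(600,150) in the second panel, mouthpiece up-left; tweezers in the third from (187,350) to (207,284).

Run:
```python
from m import *
d=pickle.load(open("w_wh.pkl","rb")); e=pickle.load(open("w_tw2.pkl","rb"))
h=cv2.cvtColor(d.img,cv2.COLOR_BGR2HSV); m=d.mask((45,80,25),(85,255,255)); m[280:]=0
B=blobs(m,60); print([len(b) for b in B])
b=B[0]; pts=np.argwhere(m)[:,::-1]; x0,y0=pts.min(0)-12; x1,y1=pts.max(0)+12
P=d.ray(b,12)[:,:2]; print(cv2.minAreaRect(P.astype(np.float32)))
h2=cv2.cvtColor(e.img,cv2.COLOR_BGR2HSV); t=cv2.inRange(h2,np.array((0,0,60)),np.array((180,60,255)))
t[:40]=0;t[170:]=0;t[:,:270]=0;t[:,360:]=0
t=cv2.morphologyEx(t,cv2.MORPH_CLOSE,np.ones((9,9)))
for b in blobs(t,30)[:3]:
    Q=e.ray(b,6)[:,:2]; print("tw",cv2.minAreaRect(Q.astype(np.float32)),Q[Q[:,0].argmin()],Q[Q[:,0].argmax()])
A=cv2.resize(d.img[y0:y1,x0:x1],None,fx=6,fy=6,interpolation=cv2.INTER_NEAREST); A2=cv2.resize(m[y0:y1,x0:x1],None,fx=3,fy=3)
C=e.img[40:170,270:360]; C=np.hstack([C,cv2.cvtColor(t[40:170,270:360],cv2.COLOR_GRAY2BGR)]); C=cv2.resize(C,None,fx=2,fy=2)
H=max(A.shape[0],C.shape[0]); pad=lambda i:cv2.copyMakeBorder(i,0,H-i.shape[0],0,4,0)
print(x0,y0,A.shape,C.shape); cv2.imwrite("pics/det.png",np.hstack([pad(A),pad(C)]))
```

```text
[94, 58]
((583.520751953125, 317.97003173828125), (25.472972869873047, 27.406993865966797), 32.67243194580078)
tw ((578.3968505859375, -296.9866027832031), (14.638609886169434, 96.69599914550781), 72.42113494873047) [ 531.62772735 -284.52755494] [ 625.05063217 -309.7426613 ]Traceback (most recent call last):
  File "<stdin>", line 12, in <module>
cv2.error: OpenCV(4.12.0) /io/opencv/modules/imgproc/src/resize.cpp:4208: error: (-215:Assertion failed) !ssize.empty() in function 'resize'
```

Run:
```python
from m import *
d=pickle.load(open("w_wh.pkl","rb")); e=pickle.load(open("w_tw2.pkl","rb"))
h2=cv2.cvtColor(e.img,cv2.COLOR_BGR2HSV); t=cv2.inRange(h2,np.array((0,0,60)),np.array((180,60,255)))
t[:40]=0;t[170:]=0;t[:,:270]=0;t[:,360:]=0; t=cv2.morphologyEx(t,cv2.MORPH_CLOSE,np.ones((9,9)))
Q=e.ray(np.argwhere(t)[:,::-1],6)[:,:2]; w,v=np.linalg.eigh(np.cov((Q-Q.mean(0)).T)); print(Q.mean(0),np.degrees(np.arctan2(*v[::-1,1])))
A=cv2.resize(d.img[190:270,275:345],None,fx=7,fy=7,interpolation=cv2.INTER_NEAREST)
C=e.img[40:170,270:360]; C=np.vstack([C,cv2.cvtColor(t[40:170,270:360],cv2.COLOR_GRAY2BGR)]); C=cv2.resize(C,None,fx=2,fy=2)
H=560; pad=lambda i:cv2.copyMakeBorder(i,0,H-i.shape[0],0,4,0)
cv2.imwrite("pics/det.png",np.hstack([pad(A),pad(C)]))
```

```text
[ 578.73785095 -297.07654021] 162.36264984096127
```

View pics/det.png

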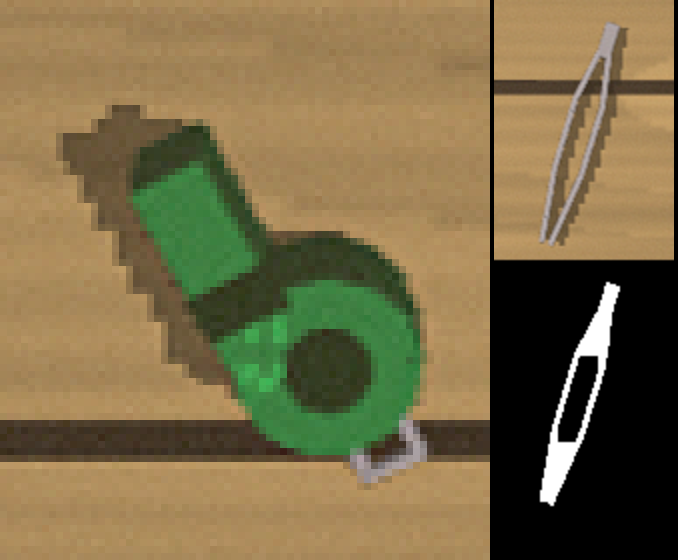

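Whistle chamber centre at px (321.4,242.1), mouthpiece direction (-59,-101) px; tweezers mask clean, 96.7×14.6 mm, axis 162.4°.

Run:
```python
from m import *
d=pickle.load(open("w_wh.pkl","rb"))
c=d.ray([[321.4,242.1]],18)[0,:2]; k=d.ray([[321.4-59/7*3,242.1-101/7*3]],18)[0,:2]-c; a=np.arctan2(k[1],k[0]); print(c,np.degrees(a))
def j6(p,y):
    j=bot.ik([*p,180],quat(y)); return 9 if j is None else abs(j[5])
def plan(c,a,T,ta):
    return min((max(j6(c,y),j6(T,y+w-a)),y,y+w-a) for y in(a+np.pi/2,a-np.pi/2) for w in (ta,ta+np.pi,ta-np.pi))
s,y1,y2=plan(c,a,BO,TH+np.pi/2); print(s,y1,y2)
# tweezers first (empty hand is near), then whistle
t=np.array([578.6,-297.0]); at=np.radians(162.4); T=BOT+100*BX; s2,q1,q2=plan(t,at,T,TH+np.pi/2); print(T,s2,q1,q2)
pick(t,21,q1,32,30); place(T,21,q2,30,over=2)
pick(c,21,y1,42,30); place(BO,27,y2,42,over=2)
p=np.array([450,60.]); bot.move_to([*p,330],quat(-np.pi/2)); bot.dwell(.2)
v=Cam("wrist"); pickle.dump(v,open("w_f.pkl","wb")); cv2.imwrite("pics/f1.png",v.img); print(bot.read_state()["clock"])
```

```text
[581.48184446 317.02924046] -151.4211530690245
1.5158680236541997 -1.072001351425898 0.08179999999999987
[571.26056772 133.16963007] 1.3474320302734633 4.405211032033687 0.08179999999999987
grip 13.346279480249065 13.507926340202724 38.5083
hit True [571.1 133.1  21.6] [-1.2  0.2  6.3]
43.325
grip 24.9555510197775 24.796973812838605 47.6833
hit True [481.2   5.4  27.5] [-3.   0.2  9.5]
52.35
54.1583
```

View pics/f1.png

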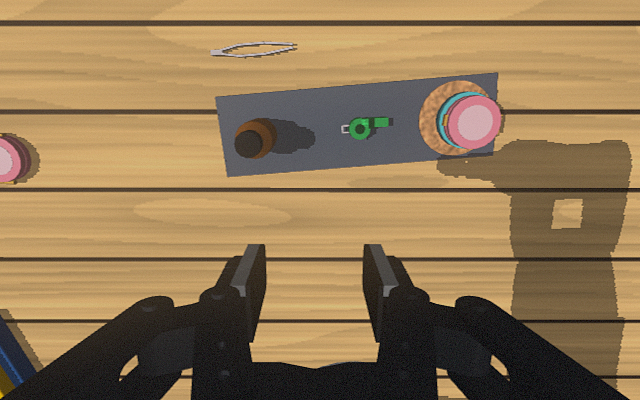

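Everything is in place: tweezers (255,49), whistle chamber (360,128), bottle (255,140), cup/compact (470,120). Measure the placements.

Run:
```python
from m import *
bot.move_to([*(BO+[-20,70]),300],quat(-np.pi/2)); bot.dwell(.2); vs=[pickle.load(open("w_f.pkl","rb")),Cam("wrist")]
loc=lambda P:np.array([(P-BO)@BX,(P-BO)@BY]).round(1)
T=BOT+100*BX
for v in vs:
    h=cv2.cvtColor(v.img,cv2.COLOR_BGR2HSV); t=cv2.inRange(h,np.array((0,0,60)),np.array((180,60,255)))
    roi=np.zeros_like(t); box=[T+sx*25*BX+sy*60*BY for sx,sy in((-1,-1),(-1,1),(1,1),(1,-1))]
    cv2.fillPoly(roi,[v.pix(np.c_[box,[6]*4]).astype(np.int32)],255)
    t=cv2.morphologyEx(t&roi,cv2.MORPH_CLOSE,np.ones((9,9)))
    b=max(blobs(t,10),key=len); Q=v.ray(b,6)[:,:2]; r=cv2.minAreaRect(Q.astype(np.float32)); print("tw",loc(np.array(r[0])),r[1],r[2]-np.degrees(TH))
    g=v.mask((45,80,25),(85,255,255)); P=v.ray(np.argwhere(g)[:,::-1],24)[:,:2]; L=np.array([loc(p) for p in P]); print("green ext",L.min(0),L.max(0))
    gm=cv2.inRange(h,np.array((100,5,25)),np.array((140,75,140))); gm[200:]=0
    B=blobs(gm,1500); R0=cv2.minAreaRect(v.ray(B[0],6)[:,:2].astype(np.float32)); print("board",R0)
    print("pink",circ(v,((165,35,70),(180,255,255)),58))
v=vs[1]; i=v.img.copy()
for P in (BOT,): 
    for z in(6,80): cv2.polylines(i,[v.pix(np.c_[P+21*np.c_[np.cos(np.arange(0,6.3,.2)),np.sin(np.arange(0,6.3,.2))],np.full(32,z)]).round().astype(np.int32)],True,(0,255,0),1)
q=v.pix([[*BO,24]])[0].round().astype(int); cv2.drawMarker(i,tuple(map(int,q)),(0,0,255),cv2.MARKER_CROSS,7)
cv2.imwrite("pics/f2.png",cv2.resize(i[20:270,130:560],None,fx=1.8,fy=1.8))
c=Cam("scene"); s=c.mask(*HSV["red"]); print([c.ray([cv2.minAreaRect(b)[0]],14)[0].round() for b in blobs(s)[:1]])
cv2.imwrite("pics/f3.png",c.img[100:330])
```

```text
tw [ 99.6 118.7] (14.36841106414795, 96.61254119873047) -0.2536644998879076
green ext [-432.7 -364.2] [ 12.2 541.3]
board ((482.05859375, 5.55023193359375), (98.74604034423828, 338.6097717285156), 4.725219249725342)
pink [(array([ 491.6, -114.3]), np.float64(29.9), np.float64(1.0)), (array([449.9, 400.6]), np.float64(21.3), np.float64(5.4))]
tw [ 99.5 118.4] (14.498205184936523, 96.7997817993164) -0.6237874094338061
green ext [-384.1 -318.1] [ 13.  497.5]
board ((482.1114501953125, 5.330535888671875), (98.92400360107422, 338.46539306640625), 4.665754318237305)
pink [(array([ 491.7, -113.6]), np.float64(30.5), np.float64(1.0)), (array([449.2, 397.4]), np.float64(18.3), np.float64(5.0))]
[array([749., 166.,  14.])]
```

View pics/f2.png

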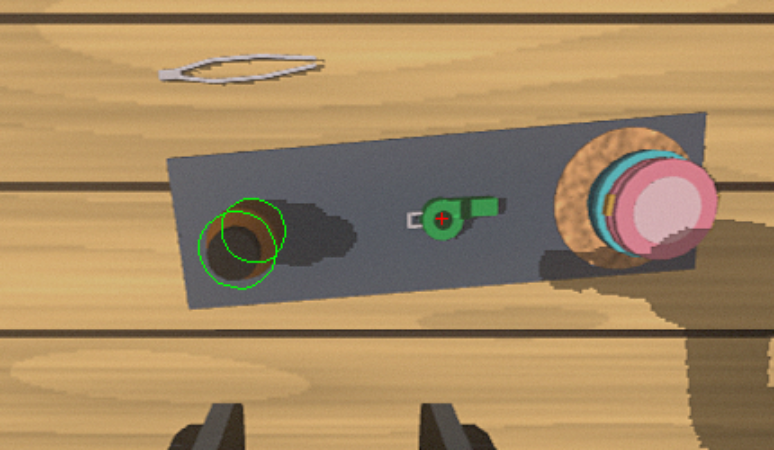

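View pics/f3.png

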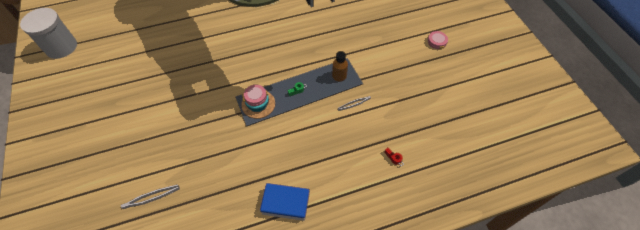

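Whistle chamber sits on the board-centre mark (442,219), the bottle matches its outline, the compact is on the cup, and the red whistle and soap box look unmoved.

```bash
python3 -c "
from rig import bot
bot.dwell(.3);bot.finish_job();print(bot.read_state()['clock'])"
```

```text
the job is handed in; nothing more can be done
the job is handed in; nothing more can be done
```

The kit is set out in the order asked and the job is handed in. The clock read about 54 s shortly before the last check, well inside the 112 s limit.

What the last checks showed:
- **Cup:** it stands on the coaster, about 1.5–2 mm off centre in the wrist view.
- **Compact:** it lies on the cup within about 2 mm of its centre.
- **Green whistle:** it lies flat on the board, with its chamber on the midpoint mark between bottle and coaster to within about 1 mm. I judged this by eye on a marked image, because my green mask also picked up other pixels and gave no usable numbers.
- **Tweezers:** these are the 96 mm pair. They lie 99.5 mm behind the bottle and about 1.5 mm sideways of straight behind it. They are within 0.6° of parallel to the board's long edge.
- **Left alone:** the bottle still matches its expected outline and is upright, and the red whistle measures the same position as at the start. The soap box looks unmoved, but I only judged that by eye.

The compact's measured centre varied by up to 3 mm between views (y −116.4 to −113.6). That is close to the stated 2 mm camera accuracy, so I did not move it again.

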